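# Put the mate set away as one tower

### The job

Put the mate set away as one tower on the round cork mat, one piece at a time from the bottom up: first the wide low tea tin in the middle of the mat, then the narrower, taller tin centred on its lid, then the wooden ring stand lying flat and centred on that tin, and last the ceramic mate gourd, mouth up, with its foot down inside the ring. Never tip the gourd over, leave the two bottles, the sugar jar and the bombilla where they are, and let the finished tower stand by itself.

Things in the scene. Friction and masses are not known exactly. Their poses are not given: they have to be found in the camera images.
- mat_top (a point): Centre of the upper face of the round cork mat, the place for the tower: a fixed disc 92 mm in diameter and 6 mm thick, its upper face 6 mm above the white shelf.
- wide_tin_mid (a point): Centre (24 mm above its base) of the wide low tea tin: a closed plain aluminium cylinder, 68 mm in diameter, 48 mm high, flat lid, about 200 g. Stands upright, z axis up. Bottom piece of the tower.
- tall_tin_mid (a point): Centre (30 mm above its base) of the narrower, taller tin: a closed plain aluminium cylinder, 56 mm in diameter, 60 mm high, flat lid, about 160 g. Stands upright, z axis up. Second piece.
- stand_mid (a point): Centre (11 mm above its base, in the middle of the hole) of the wooden ring stand: a flat ring lying on the shelf, outer diameter 58 mm, hole 47 mm right through, 22 mm high, about 35 g, z axis up. Either face may be up. Grip it across its outside. Third piece.
- gourd_mid (a point): Centre (on the axis, half-way up) of the terracotta ceramic mate gourd, 92 mm high, open mouth up, 190 g, z axis up. Foot 31 mm in diameter, 26 mm high; belly 62 mm wide, widest 50 to 60 mm above the foot's underside; mouth 51 mm. Top piece: its foot stands inside the ring on the tall tin's lid, 8 mm of play all round, belly just above the ring.
- bottle1_mid (a point): Centre (100 mm up) of an empty cloudy clear plastic bottle with a white twist cap, 66 mm in diameter, 200 mm high, 35 g, easily knocked over. Stands to the robot's left, the nearer one of two. Leave it alone.
- bottle2_mid (a point): Centre (100 mm up) of the other empty cloudy clear plastic bottle with a white twist cap, same size and weight, standing beyond the first, farther from the robot. Leave it alone.
- sugar_jar_mid (a point): Centre (about 43 mm up) of the small glass sugar jar with its steel lid closed, 62 mm in diameter, 85 mm high, 250 g, standing far to the robot's right. Leave it alone.
- bombilla_mid (a point): Middle of the stainless steel bombilla (drinking straw), lying flat near the far edge: about 190 mm long along its x axis, 8 mm thick. Leave it alone.

How it is judged:
By the outcome, as a careful person would: the job done as asked, in the order asked, and still so for the second after the job is handed in, with the robot touching nothing.
It also fails if it takes over 112 s, if anything falls off the work surface, if the arm or the gripper's body presses on something with over 40 N, if the wrist force passes 120 N, or if a joint passes its speed limit or range.

### The arm

A 6-joint arm with a two-finger parallel gripper is mounted at the origin on the work surface. World frame = base frame: x ahead of the robot, y to its left, z up, the work surface at z = 0. Lengths are in mm, angles in rad, forces in N, time in s.
With the tool pointing down it reaches from about 300 to 1000 mm from the base axis. Payload 5.1 kg.
Tool frame: the origin (TCP) lies midway between the tips of the shut fingers; the grasp point (between the pads) lies bot.pinch_z behind it (bot.pinch_z is the distance from the TCP to the grasp point, in mm); z points along the fingers, y is the line along which they close (so a half turn about z gives the same grasp; the last joint's range is limited). The gripper opens to 95 mm and grips with 3 to 60 N. Pads are 20 mm wide; open, the fingers measure 119 mm over their backs; the gripper's body (75 mm by 180 mm) begins 59 mm behind the grasp point.
Start: joints at [-0.083, 0.124, 1.65, -0, 1.367, -0.083], TCP at [649.988, -0.028, 214.656] pointing down, gripper open.
Joint ranges: [-2.61, 2.61], [-1.02, 2.33], [0.03, 2.71], [-1.35, 4.49], [0.32, 2.68], [-2.91, 2.91]. Speed limits (rad/s): [2.57, 2.57, 3.14, 3.14, 3.14, 3.14].

### API

Orientations are given as a unit quaternion [w, x, y, z].
In Python, from cell import bot gives the robot as it stands.
- The arm moves only by the tool send_rows, never from a script. Its argument "series" is text: rows parted by semicolons, each of 7 numbers parted by spaces: the shift along the tool's x, y, z in cm, then the turn, a rotation vector about the tool's x, y, z in degrees, then the opening, from 0 (shut) to 1 (fully open). A call has 1 to 5 rows; each row is the pose to reach, as a shift and turn from the pose commanded when the call began, along the tool's axes at that moment; what a row does not reach only later rows make up. A row lasts 1/12 s, in which the tool goes at most 41.7 mm and 7.16 degrees, less where a joint would pass 70% of its speed; a pose out of reach is approached as far as the arm can. A call with a gripper value outside its range is refused whole. The fingers move at their own pace and stop on an object; "force" is the grip in N (left out, the last holds). Time passes only in rows, so rows that repeat a pose let the fingers close. It gives the time, the measured TCP pose, the force, the opening and the grip force at its end, in the units of the state.
- bot.state(): the state, without advancing time (a new reading comes with each control period).
- bot.get_image(name): name is "scene" or "side" or "wrist"; returns a dict with "img" (480x640x3 uint8, red, green, blue), "depth" (480x640 float32, mm along the optical axis (not along the pixel's ray), 0 where there is no reading), "fovy" (degrees; the focal length in pixels is half the picture's height over the tangent of half this angle, whatever the lens; pixels are square), "cx", "cy" (the principal point, pixels), "pose" (4x4, takes a point from camera to world coordinates); the wrist camera has in their place "mount" (4x4, takes a point from camera to tool coordinates, whose origin is the TCP and whose axes are the flange's). Camera axes: x right, y up, looking along -z (the intrinsics and any distortion apply to the point x, -y, -z); pixel columns grow to the right and rows downward; lengths in mm; the calibration is good to about 2 mm. The wrist camera is an equidistant fisheye: a pixel r from the principal point sees the ray r / f radians off the axis. A picture is of the moment at which its call begins: read the wrist's pose just before it.
- bot.finish_job(): hands the job in; it is judged then, once.
The state is a dict: "clock": time; "qpos": joint angles; "qvel": joint speeds; "joint_torque": joint torques, N m; "position": TCP position; "tool_rot": TCP orientation; "wrist_force": force on the tool from outside, world axes, zero at the start; "moment": the same for the moment, N m; "finger_gap": opening from 0.0 (shut) to 1.0 (fully open); "gripper_force": force on a finger pad.
Only numpy, scipy, OpenCV 4.12 (cv2) and the standard library are available. Lean on these libraries where they do the work, as an engineer would, in place of code of your own. Each camera call takes 0.05 s, during which the arm holds its last target. There are 200 camera calls.

## Working session

There is one attempt and no reset: what is moved stays moved. The work goes in short steps, Python scripts to look and compute and a tool call to move; the robot and the scene stay as the last step left them, time stands still between calls to the robot, and variables do not carry over. Pictures are saved under pics/ and viewed, at most 14 in all, crops included, and the job is handed in when it is done.

Besides the shell and the picture viewer there is one more tool, called after ">>>" as name(argument=value, ...), one argument or row to a line, values as JSON. send_rows: Moves the arm, as the interface text tells. Its arguments: {"type":"object","properties":{"series":{"type":"string"},"force":{"type":"number"}},"required":["series"]}

```bash
ls; mkdir -p pics
python3 - <<'E'
from cell import bot
import cv2,numpy as np,pickle
s=bot.state();print(s['clock'],s['position'],s['tool_rot'],s['finger_gap'],bot.pinch_z)
a={}
for n in('scene','side','wrist'):
    d=bot.get_image(n);a[n]=d
    cv2.imwrite(f'pics/{n}0.png',d['img'][:,:,::-1])
    print(n,d['fovy'],d['cx'],d['cy'],np.round(d.get('pose',d.get('mount')),3).tolist(),[k for k in d])
pickle.dump(a,open('a0.pkl','wb'))
E
```

```text
pics
0.0 [6.49359804e+02 2.70807540e-02 2.13450244e+02] [-7.54987416e-04  7.07098926e-01  7.07113921e-01 -6.64165989e-04] 1.0011128185401592 18.8
scene 52.74290233043044 322.25433339791783 236.68935903195862 [[0.51, -0.635, 0.581, 1131.324], [0.86, 0.369, -0.352, -308.49], [0.009, 0.679, 0.734, 765.05], [0.0, 0.0, 0.0, 1.0]] ['img', 'depth', 'fovy', 'cx', 'cy', 'pose']
side 51.851294993015884 320.43736737803295 245.93472702787682 [[-0.957, 0.179, -0.23, 333.025], [-0.291, -0.602, 0.744, 861.248], [-0.005, 0.778, 0.628, 810.36], [0.0, 0.0, 0.0, 1.0]] ['img', 'depth', 'fovy', 'cx', 'cy', 'pose']
wrist 65.70646984690485 312.7359073256821 240.23207338374527 [[-0.0, 0.958, 0.286, 81.061], [1.0, 0.0, 0.0, 0.081], [-0.0, 0.286, -0.958, -170.095], [0.0, 0.0, 0.0, 1.0]] ['img', 'depth', 'fovy', 'cx', 'cy', 'mount']
```

View pics/scene0.png

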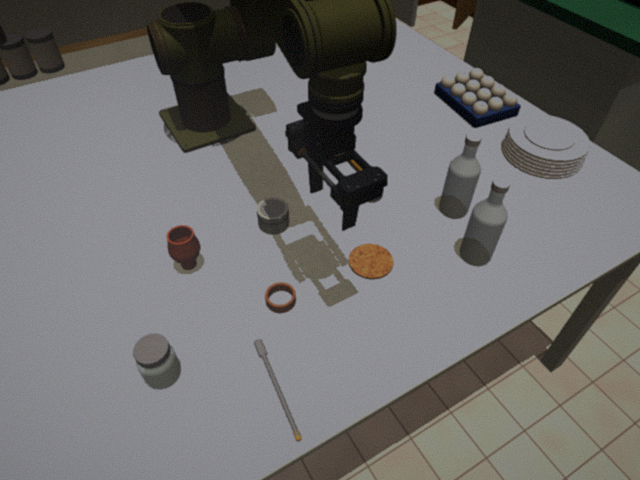

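View pics/side0.png

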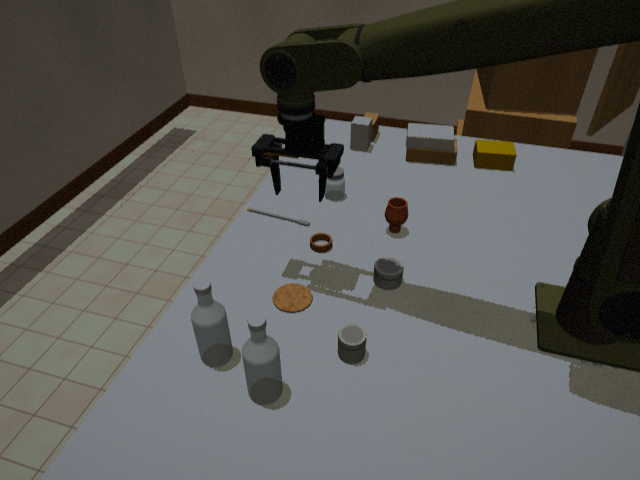

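View pics/wrist0.png

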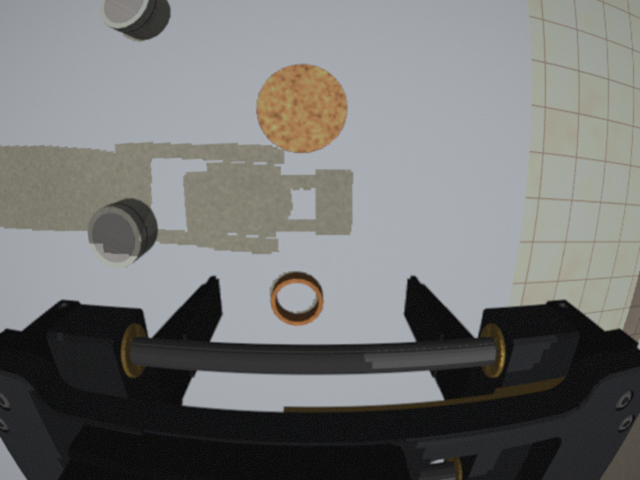

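The scene view shows the mat at (371,261), gourd at (183,247), ring at (281,297) and a tin at (273,216); the gripper hides the other tin. The side view shows the mat at (293,297), tins at (388,272) and (352,343), the ring at (321,243), the gourd at (396,214) and the bottles at (210,325) and (261,360). The wrist view shows the mat at (302,108), ring at (297,298) and tins at (125,235) and (130,10).

```bash
cat > h.py <<'E'
import numpy as np,cv2
from scipy.spatial.transform import Rotation as R
def T_tool(s):
    q=s['tool_rot'];T=np.eye(4);T[:3,:3]=R.from_quat([q[1],q[2],q[3],q[0]]).as_matrix();T[:3,3]=s['position'];return T
def campose(d,s=None): return d['pose'] if 'pose' in d else T_tool(s)@d['mount']
def dirs(d,uv):
    "camera-frame rays with unit depth (-z=1)"
    uv=np.asarray(uv,float);f=240/np.tan(np.radians(d['fovy']/2))
    x=(uv[...,0]-d['cx']);y=(uv[...,1]-d['cy'])
    if 'mount' in d:
        r=np.hypot(x,y)+1e-9;k=np.tan(r/f)/r
    else:k=1/f
    return np.stack([x*k,-y*k,-np.ones_like(x)],-1)
def on_plane(d,uv,z,s=None):
    P=campose(d,s);v=dirs(d,uv)@P[:3,:3].T;c=P[:3,3]
    return c+v*((z-c[2])/v[...,2])[...,None]
def cloud(d,s=None):
    P=campose(d,s);v,u=np.mgrid[0:480,0:640]
    p=dirs(d,np.stack([u,v],-1))*d['depth'][...,None]
    p=p@P[:3,:3].T+P[:3,3];p[d['depth']<=0]=np.nan;return p
def circ(p):
    "least squares circle of xy"
    A=np.c_[2*p[:,:2],np.ones(len(p))];c=np.linalg.lstsq(A,(p[:,:2]**2).sum(1),rcond=None)[0]
    return c[:2],np.sqrt(c[2]+c[:2]@c[:2])
def mec(p):
    "minimum enclosing circle of xy"
    c,r=cv2.minEnclosingCircle(p[:,:2].astype(np.float32));return np.round(c,1),round(r,1)
E
python3 - <<'E'
import pickle,numpy as np,cv2
from cell import bot
from h import *
a=pickle.load(open('a0.pkl','rb'));s=bot.state()
for n in a:
    d=a[n];p=cloud(d,s)
    t=p[(abs(p[...,2])<15)&(p[...,0]>300)&(p[...,0]<1000)&(abs(p[...,1])<350)]
    print(n,'table z',np.median(t[:,2]).round(2),np.std(t[:,2]).round(2))
    m=((p[...,2]>14)&(p[...,2]<120)&(p[...,0]>300)&(p[...,0]<1100)&(abs(p[...,1])<450)).astype(np.uint8)
    k,l,st,c=cv2.connectedComponentsWithStats(m)
    for i in range(1,k):
        if st[i,4]<60:continue
        q=p[l==i];zt=np.percentile(q[:,2],90);top=q[q[:,2]>zt-4]
        print(n,c[i].round(),st[i,4],'z90',zt.round(1),'top mec',mec(top),'med',np.median(q,0).round(1))
    hsv=cv2.cvtColor(d['img'],cv2.COLOR_RGB2HSV);m=((hsv[...,0]>5)&(hsv[...,0]<22)&(hsv[...,1]>120)&(abs(p[...,2])<12)).astype(np.uint8)
    k,l,st,c=cv2.connectedComponentsWithStats(m);i=1+st[1:,4].argmax();q=p[l==i];print('mat',n,c[i].round(),st[i,4],np.median(q[:,2]).round(1),mec(q),q.mean(0).round(1))
E
```

```text
scene table z 0.98 2.16
scene [457. 194.] 1166 z90 110.3 top mec (array([605. , 355.3]), 32.9) med [623.1 333.1  69.5]
scene [273. 214.] 899 z90 50.9 top mec (array([439.6, -14.7]), 34.7) med [451.9 -19.3  48.5]
scene [480. 241.] 1312 z90 110.9 top mec (array([732.9, 301.7]), 32.6) med [748.  280.4  70.3]
scene [183. 245.] 1073 z90 91.9 top mec (array([ 457.6, -218.3]), 28.0) med [ 472.9 -216.8   71.6]
scene [280. 296.] 341 z90 24.2 top mec (array([629.9, -96.5]), 29.6) med [633.  -96.5  21.6]
scene [156. 360.] 1845 z90 86.2 top mec (array([ 662.3, -337.6]), 27.8) med [ 678.7 -337.    77.6]
mat scene [370. 261.] 1162 7.3 (array([637.2, 107.5]), 45.9) [638.4 105.9   7.3]
side table z 2.29 2.01
side [335. 184.] 467 z90 87.1 top mec (array([ 656.2, -336. ]), 27.4) med [ 649.7 -316.8   55.2]
side [396. 212.] 599 z90 92.7 top mec (array([ 455.6, -218.7]), 27.9) med [ 455.7 -200.7   72.7]
side [320. 240.] 190 z90 25.4 top mec (array([628.9, -97.7]), 30.5) med [628.7 -94.4  22.3]
side [388. 271.] 750 z90 51.9 top mec (array([437.6, -16.6]), 35.7) med [ 4.358e+02 -4.000e-01  4.890e+01]
side [214. 342.] 1242 z90 110.6 top mec (array([727.5, 306.5]), 32.8) med [710.8 329.7  69.8]
side [351. 341.] 888 z90 63.4 top mec (array([467.4, 222.3]), 29.0) med [464.2 235.5  60.4]
side [264. 380.] 1271 z90 110.1 top mec (array([598.1, 362.3]), 31.9) med [587.  382.6  69.9]
mat side [292. 298.] 863 8.1 (array([633.6, 107.8]), 45.9) [633.6 110.1   8. ]
wrist table z 0.18 1.6
wrist [133.  16.] 2029 z90 61.1 top mec (array([469. , 220.3]), 28.6) med [478.2 207.4  59. ]
wrist [120. 233.] 3402 z90 49.1 top mec (array([440.7, -16.4]), 34.2) med [449.4 -12.4  47.9]
wrist [296. 301.] 900 z90 22.7 top mec (array([631.2, -97.3]), 29.3) med [630.6 -96.   21.4]
mat wrist [302. 108.] 4665 6.2 (array([637.9, 106.2]), 44.5) [639.  106.3   6.2]
```

>>> send_rows(
  series="-0.25 -3.5 1.5 0 0 0 1; -0.5 -7 3 0 0 0 1; -0.8 -10.5 4.5 0 0 0 1; -1.05 -14 6 0 0 0 1; -1.3 -17.5 7.5 0 0 0 1",
  force=25,
)

```text
clock: 0.57
position: [473.0, -13.0, 138.3]
tool_rot: [-0.0, 0.707, 0.707, -0.0]
wrist_force: [-0.3, 0.5, 0.4]
finger_gap: 0.997
gripper_force: 0.0
```

>>> send_rows(
  series="-0.3 -2.5 1 0 0 0 1; -0.3 -3.5 2 0 0 0 1; -0.3 -3.5 2 0 0 0 1",
)

```text
clock: 0.82
position: [436.2, -15.7, 116.7]
tool_rot: [-0.002, 0.707, 0.707, -0.002]
wrist_force: [0.2, 0.1, 0.2]
finger_gap: 1.002
gripper_force: 0.0
```

```bash
cat > look.py <<'E'
import sys,numpy as np,cv2
from cell import bot
from h import *
def look(n='wrist',zlo=14,zhi=300,box=(300,1000,-450,450),save=None,mat=False):
    s=bot.state();d=bot.get_image(n);p=cloud(d,s)
    print('clock',round(s['clock'],2),'tcp',np.round(s['position'],1),'gap',round(s['finger_gap']*95,1),'F',np.round(s['wrist_force'],1))
    if save: cv2.imwrite('pics/'+save,d['img'][:,:,::-1])
    m=((p[...,2]>zlo)&(p[...,2]<zhi)&(p[...,0]>box[0])&(p[...,0]<box[1])&(p[...,1]>box[2])&(p[...,1]<box[3])).astype(np.uint8)
    k,l,st,c=cv2.connectedComponentsWithStats(m)
    for i in range(1,k):
        if st[i,4]<150:continue
        q=p[l==i];zt=np.percentile(q[:,2],90);top=q[abs(q[:,2]-zt)<4]
        print(n,c[i].round(),st[i,4],'z90',zt.round(1),'mec',mec(top),'mean',top.mean(0).round(1))
    if mat:
        hsv=cv2.cvtColor(d['img'],cv2.COLOR_RGB2HSV);m=((hsv[...,0]>5)&(hsv[...,0]<22)&(hsv[...,1]>120)&(abs(p[...,2])<12)).astype(np.uint8)
        k,l,st,c=cv2.connectedComponentsWithStats(m);i=1+st[1:,4].argmax();q=p[l==i];print('mat',st[i,4],np.median(q[:,2]).round(1),mec(q),q.mean(0).round(1))
    return d,s,p
E
python3 -c "
from look import *
look(save='w1.png',zhi=75)"
```

```text
clock 0.82 tcp [436.2 -15.7 116.7] gap 95.2 F [0.2 0.1 0.2]
wrist [318. 249.] 7820 z90 49.0 mec (array([439.9, -16.5]), 34.2) mean [439.9 -14.9  48.2]
wrist [525. 301.] 221 z90 22.1 mec (array([629.6, -73.8]), 17.0) mean [629.2 -71.7  20.9]
```

View pics/w1.png

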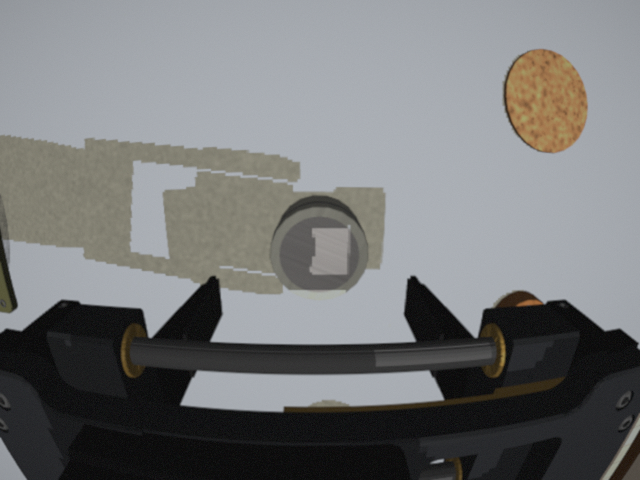

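Wide tin is at (318,249) in this view, between the fingers, matching the first estimate. Descend and grip.

>>> send_rows(
  series="0 0 2.7 0 0 0 1; 0 0 5.4 0 0 0 1; 0 0 8.1 0 0 0 1; 0 0 10 0 0 0 1; 0 0 10.8 0 0 0 1",
)

```text
clock: 1.28
position: [439.5, -15.8, 9.6]
tool_rot: [-0.001, 0.707, 0.707, -0.001]
wrist_force: [0.0, 0.1, -0.5]
finger_gap: 1.0
gripper_force: 0.0
```

>>> send_rows(
  series="0 0 0 0 0 0 0.5; 0 0 0 0 0 0 0.5; 0 0 0 0 0 0 0.5; 0 0 0 0 0 0 0.5; 0 0 0 0 0 0 0.5",
)

```text
clock: 1.7
position: [441.0, -16.2, 13.1]
tool_rot: [0.001, 0.707, 0.707, 0.001]
wrist_force: [0.1, -0.0, 4.7]
finger_gap: 0.707
gripper_force: 25.0
```

>>> send_rows(
  series="0 0 -1 0 0 0 0.5; 0 0 -3 0 0 0 0.5; 2 3 -5 0 0 0 0.5; 4 6 -5 0 0 0 0.5; 4 6 -5 0 0 0 0.5",
)

```text
clock: 2.12
position: [505.8, 25.9, 65.1]
tool_rot: [0.003, 0.707, 0.708, 0.003]
wrist_force: [-1.2, 0.7, -2.1]
finger_gap: 0.712
gripper_force: 25.0
```

```bash
python3 -c "
from look import *
look(zhi=130,mat=True)"
```

```text
clock 2.12 tcp [505.8  25.9  65.1] gap 67.6 F [-1.2  0.7 -2.1]
wrist [313. 298.] 18127 z90 105.9 mec (array([505.3,  37.1]), 44.0) mean [505.8  34.9 105.8]
wrist [220. 380.] 199 z90 129.1 mec (array([469.9,  20.1]), 5.9) mean [470.   19.8 127.8]
wrist [405. 380.] 181 z90 128.8 mec (array([540.7,  20. ]), 6.0) mean [540.7  19.4 127.5]
wrist [313. 382.] 1453 z90 100.7 mec (array([505.7,   3.2]), 24.4) mean [505.5  -0.7  99.9]
mat 8645 6.0 (array([636.4, 105.6]), 45.7) [634.4 106.6   6. ]
```

>>> send_rows(
  series="1.5 2.5 0 0 0 0 0.5; 3.3 5.5 0 0 0 0 0.5; 5.3 8.8 0 0 0 0 0.5; 7.2 11.8 0 0 0 0 0.5; 8.3 13.7 0 0 0 0 0.5",
)

```text
clock: 2.58
position: [638.5, 108.2, 61.9]
tool_rot: [0.0, 0.707, 0.707, 0.0]
wrist_force: [0.5, -0.9, -2.4]
finger_gap: 0.713
gripper_force: 25.0
```

>>> send_rows(
  series="0 0 0 0 0 0 0.5; 0 0 1.5 0 0 0 0.5; 0 0 3 0 0 0 0.5; 0 0 3.6 0 0 0 0.5; 0 0 3.6 0 0 0 0.5",
)

```text
clock: 3.0
position: [632.8, 106.0, 21.3]
tool_rot: [-0.003, 0.707, 0.707, -0.003]
wrist_force: [-1.4, 0.2, -2.1]
finger_gap: 0.712
gripper_force: 25.0
```

```bash
python3 -c "
from look import *
look('scene',save='s2.png',mat=True,box=(560,700,40,180))
look('side',mat=True,box=(560,700,40,180))
d,s,p=look('wrist',mat=True,zhi=62,box=(560,700,40,180))
s=bot.state();print(s['position'],s['wrist_force'])"
```

```text
clock 3.0 tcp [632.8 106.   21.3] gap 67.7 F [-1.4  0.2 -2.1]
scene [374. 205.] 4855 z90 277.3 mec (array([636.8, 100.2]), 53.4) mean [658.7 100.  276.9]
mat 388 7.1 (array([638. , 105.5]), 44.7) [656.6  93.8   7.1]
clock 3.05 tcp [634.1 106.1  23. ] gap 67.7 F [ 0.3 -0.1 -2.2]
side [291. 252.] 4354 z90 253.0 mec (array([631.6, 110.1]), 35.8) mean [621.7 131.2 252.5]
mat 308 7.8 (array([634.6, 108.3]), 44.7) [631.5 129.7   7.7]
clock 3.1 tcp [635.4 106.3  24.4] gap 67.5 F [ 1.1 -0.4 -2.4]
wrist [313. 294.] 15974 z90 60.0 mec (array([635.8, 117.6]), 43.2) mean [635.6 118.9  59.3]
wrist [313. 382.] 1444 z90 60.0 mec (array([635.7,  83.5]), 24.5) mean [635.5  79.8  59.2]
mat 4607 6.0 (array([637.9, 110.5]), 44.6) [639.5 133.9   6. ]
[636.40247065 106.51284754  25.43734896] [-0.06991787  0.30653834 -1.43037916]
```

View pics/s2.png

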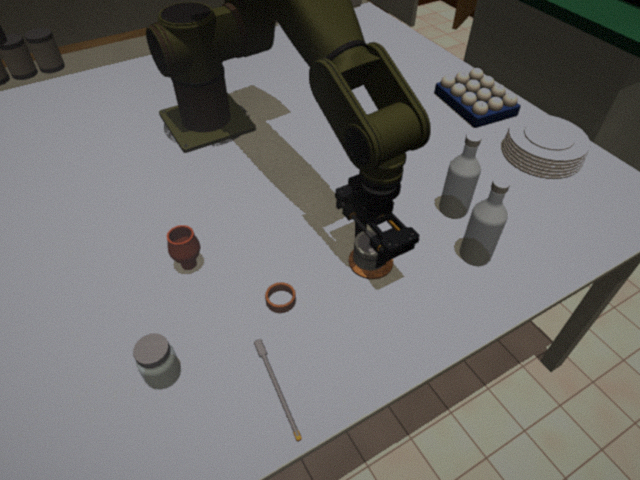

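Scene view shows the tin held just over the mat (368,255). I let it settle, then lower.

>>> send_rows(
  series="0 0 0.2 0 0 0 0.5; 0 0 0.4 0 0 0 0.5; 0 0 0.6 0 0 0 0.5; 0 0 0.7 0 0 0 0.5; 0 0 0.8 0 0 0 0.5",
)

```text
clock: 3.57
position: [637.2, 107.0, 19.2]
tool_rot: [-0.0, 0.707, 0.707, -0.0]
wrist_force: [-6.3, -0.1, 10.5]
finger_gap: 0.715
gripper_force: 25.0
```

>>> send_rows(
  series="0 0 0 0 0 0 0.5; 0 0 0 0 0 0 0.5; 0 0 0 0 0 0 0.5",
)

```text
clock: 3.82
position: [637.3, 107.0, 19.2]
tool_rot: [0.0, 0.707, 0.707, 0.0]
wrist_force: [-3.7, -0.1, 4.6]
finger_gap: 0.711
gripper_force: 25.0
```

>>> send_rows(
  series="0 0 0 0 0 0 1; 0 0 0 0 0 0 1; 0 0 0 0 0 0 1; 0 0 0 0 0 0 1; 0 0 0 0 0 0 1",
)

```text
clock: 4.23
position: [637.0, 107.0, 17.6]
tool_rot: [0.0, 0.707, 0.707, 0.0]
wrist_force: [-0.1, 0.8, 1.0]
finger_gap: 0.985
gripper_force: 0.0
```

>>> send_rows(
  series="0 0 -2 0 0 0 1; 0 0 -5 0 0 0 1; 0 0 -9 0 0 0 1; 0 0 -13 0 0 0 1; 0 0 -17 0 0 0 1",
)

```text
clock: 4.65
position: [636.5, 106.9, 188.9]
tool_rot: [-0.0, 0.707, 0.707, -0.0]
wrist_force: [1.5, -0.2, 0.9]
finger_gap: 0.999
gripper_force: 0.0
```

>>> send_rows(
  series="0 0 0 0 0 0 1; 0 0 0 0 0 0 1; 0 0 0 0 0 0 1; 0 0 0 0 0 0 1",
)

```text
clock: 4.98
position: [635.8, 106.8, 185.3]
tool_rot: [-0.001, 0.707, 0.707, -0.001]
wrist_force: [-0.1, -0.9, -0.9]
finger_gap: 0.998
gripper_force: 0.0
```

```bash
python3 -c "
from look import *
for i in range(2): look('wrist',mat=True,zhi=75,save='w3.png')
look('scene',mat=True,zhi=75,box=(560,700,40,180))
look('side',mat=True,zhi=75,box=(560,700,40,180))"
```

```text
clock 4.98 tcp [635.8 106.8 185.3] gap 94.8 F [-0.1 -0.9 -0.9]
wrist [408.  27.] 1511 z90 69.7 mec (array([722.7, 286.3]), 26.0) mean [716.2 279.6  69.8]
wrist [129. 105.] 3716 z90 61.0 mec (array([469.3, 221.5]), 28.4) mean [470.7 221.1  60.2]
wrist [315. 226.] 5192 z90 55.1 mec (array([637.5, 106.7]), 34.3) mean [637.5 107.8  54.2]
wrist [309. 388.] 583 z90 22.3 mec (array([631.4, -96. ]), 29.3) mean [631.8 -86.8  21.2]
mat 1417 6.0 (array([637.5, 107. ]), 44.4) [637.4 130.    6. ]
clock 5.03 tcp [635.7 106.9 184.9] gap 95.1 F [-1.   0.6 -0.3]
wrist [409.  27.] 1514 z90 69.5 mec (array([723. , 286.6]), 25.9) mean [716.7 279.6  69.6]
wrist [129. 105.] 3731 z90 61.0 mec (array([469.5, 221.7]), 28.5) mean [470.7 221.2  60.2]
wrist [315. 226.] 5216 z90 55.1 mec (array([637.5, 106.7]), 34.2) mean [637.4 107.9  54.2]
wrist [310. 388.] 572 z90 22.4 mec (array([631.4, -97.2]), 29.2) mean [631.9 -86.7  21.2]
mat 1421 6.0 (array([637.7, 107. ]), 44.6) [637.7 130.3   6. ]
clock 5.08 tcp [635.7 106.9 185. ] gap 94.9 F [-0.2 -0.3 -0. ]
scene [372. 251.] 1129 z90 56.7 mec (array([636.8, 108.8]), 34.6) mean [637.4 107.4  55.5]
mat 373 7.0 (array([638.2, 106.1]), 44.4) [652.7  93.4   7.1]
clock 5.13 tcp [635.9 106.9 185.2] gap 94.9 F [-0.3  0.4  0.1]
side [292. 288.] 875 z90 57.7 mec (array([634.9, 106.4]), 35.1) mean [634.4 108.6  56.4]
mat 498 -0.1 (array([   61.4, -1342.5]), 189.7) [ 5.8400e+01 -1.3413e+03 -2.0000e-01]
```

View pics/w3.png

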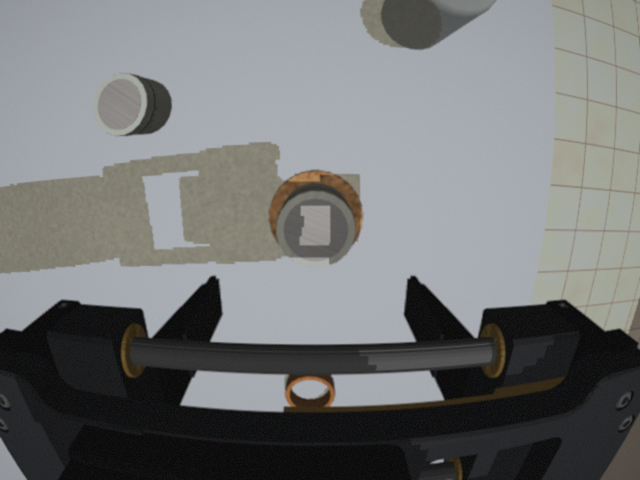

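Wide tin at (315,226) is concentric with the mat (within 0.5 mm); tall tin at (127,104). Now to the tall tin.

>>> send_rows(
  series="1.5 -2.2 0.5 0 0 0 1; 3.6 -5.3 1.5 0 0 0 1; 5.8 -8.5 2.5 0 0 0 1; 8 -11.8 4 0 0 0 1; 9.9 -14.6 5.5 0 0 0 1",
)

```text
clock: 5.6
position: [489.1, 206.8, 131.7]
tool_rot: [-0.0, 0.707, 0.707, -0.0]
wrist_force: [-0.1, -0.2, 0.3]
finger_gap: 1.002
gripper_force: 0.0
```

>>> send_rows(
  series="1.2 -1.8 1 0 0 0 1; 1.6 -2.2 1.3 0 0 0 1; 1.6 -2.2 1.3 0 0 0 1; 1.6 -2.2 1.3 0 0 0 1; 1.6 -2.2 1.3 0 0 0 1",
)

```text
clock: 6.02
position: [470.6, 221.7, 120.7]
tool_rot: [0.001, 0.707, 0.707, 0.001]
wrist_force: [0.0, -0.3, -0.4]
finger_gap: 0.998
gripper_force: 0.0
```

```bash
python3 -c "
from look import *
for i in range(2): look('wrist',mat=True,zhi=75)"
```

```text
clock 6.02 tcp [470.6 221.7 120.7] gap 94.8 F [ 0.  -0.3 -0.4]
wrist [470.  77.] 2827 z90 70.4 mec (array([595.3, 352.6]), 31.5) mean [578.1 345.6  70.4]
wrist [600. 152.] 3321 z90 69.9 mec (array([723.7, 304. ]), 32.0) mean [704.6 304.2  69.9]
wrist [310. 251.] 6000 z90 61.0 mec (array([468.8, 221.7]), 28.1) mean [468.7 222.8  60.1]
mat 246 5.8 (array([618.7, 144.8]), 13.3) [618.6 142.1   5.8]
clock 6.07 tcp [470.8 221.6 120.7] gap 94.7 F [-0.  -0.9 -0.9]
wrist [470.  77.] 2823 z90 70.3 mec (array([595.3, 352.1]), 31.4) mean [577.9 346.   70.3]
wrist [600. 152.] 3334 z90 69.9 mec (array([725.6, 304.1]), 32.2) mean [704.7 303.9  70. ]
wrist [309. 250.] 6005 z90 60.9 mec (array([468.9, 221.5]), 28.2) mean [468.7 222.8  60.1]
mat 244 5.8 (array([618.5, 145. ]), 13.3) [618.7 142.2   5.7]
```

>>> send_rows(
  series="0 0 2.5 0 0 0 1; 0 0 5 0 0 0 1; 0 0 7.5 0 0 0 1; 0 0 9.3 0 0 0 1; 0 0 10 0 0 0 1",
)

```text
clock: 6.53
position: [467.9, 220.7, 17.0]
tool_rot: [-0.001, 0.708, 0.707, -0.002]
wrist_force: [-0.2, -0.4, -0.4]
finger_gap: 1.0
gripper_force: 0.0
```

>>> send_rows(
  series="0 0 0 0 0 0 0.4; 0 0 0 0 0 0 0.4; 0 0 0 0 0 0 0.4; 0 0 0 0 0 0 0.4; 0 0 0 0 0 0 0.4",
)

```text
clock: 6.95
position: [470.1, 222.3, 21.1]
tool_rot: [0.001, 0.707, 0.707, 0.001]
wrist_force: [0.6, -0.2, 0.8]
finger_gap: 0.704
gripper_force: 0.0
```

>>> send_rows(
  series="0 0 0 0 0 0 0.4; 0 0 0 0 0 0 0.4; 0 0 -0.5 0 0 0 0.4; 0 0 -1.5 0 0 0 0.4; 0 0 -3 0 0 0 0.4",
)

```text
clock: 7.37
position: [467.5, 221.5, 48.9]
tool_rot: [-0.001, 0.707, 0.707, -0.002]
wrist_force: [0.1, -0.9, -1.2]
finger_gap: 0.589
gripper_force: 25.0
```

>>> send_rows(
  series="0 0 -2.5 0 0 0 0.4; 0 0 -5 0 0 0 0.4; -1 1.5 -6 0 0 0 0.4; -2.8 4 -6 0 0 0 0.4; -4.8 7 -6 0 0 0 0.4",
)

```text
clock: 7.78
position: [539.7, 174.4, 112.0]
tool_rot: [0.001, 0.706, 0.708, 0.001]
wrist_force: [0.9, 0.9, -1.2]
finger_gap: 0.585
gripper_force: 25.0
```

>>> send_rows(
  series="-2 3 0 0 0 0 0.4; -4 6 0 0 0 0 0.4; -5.8 8.5 0 0 0 0 0.4; -6.5 9.5 0 0 0 0 0.4; -6.7 9.8 0 0 0 0 0.4",
)

```text
clock: 8.2
position: [638.5, 105.4, 110.1]
tool_rot: [0.0, 0.708, 0.706, 0.0]
wrist_force: [-0.5, 0.5, -1.6]
finger_gap: 0.587
gripper_force: 25.0
```

>>> send_rows(
  series="0 0 0 0 0 0 0.4; 0 0 0 0 0 0 0.4; 0 0 0.7 0 0 0 0.4; 0 0 1.5 0 0 0 0.4; 0 0 2 0 0 0 0.4",
)

```text
clock: 8.62
position: [635.5, 107.7, 88.1]
tool_rot: [-0.001, 0.707, 0.708, -0.001]
wrist_force: [-1.2, 0.1, -2.0]
finger_gap: 0.587
gripper_force: 25.0
```

>>> send_rows(
  series="0 0 0 0 0 0 0.4; 0 0 0 0 0 0 0.4; 0 0 0 0 0 0 0.4; 0 0 0 0 0 0 0.4; 0 0 0 0 0 0 0.4",
)

```text
clock: 9.03
position: [637.3, 107.0, 90.1]
tool_rot: [0.0, 0.707, 0.707, 0.0]
wrist_force: [-0.1, -0.1, -1.6]
finger_gap: 0.587
gripper_force: 25.0
```

```bash
python3 -c "
from look import *
look('wrist',zlo=30,save='w4.png',box=(560,700,40,180))
look('scene',zlo=30,save='s4.png',box=(560,700,40,180))
look('side',save='d4.png',zlo=30,zhi=135,box=(560,700,40,180))
a=cv2.imread('pics/s4.png')[150:310,280:460];b=cv2.imread('pics/d4.png')[190:350,200:380];cv2.imwrite('pics/c4.png',cv2.resize(np.hstack([a,b]),None,fx=2.2,fy=2.2))
"
```

```text
clock 9.03 tcp [637.3 107.   90.1] gap 55.8 F [-0.1 -0.1 -1.6]
wrist [286. 381.] 94853 z90 214.0 mec (array([630. , 120.6]), 72.3) mean [624.9 129.8 212.6]
clock 9.08 tcp [637.3 107.   90.1] gap 55.6 F [ 0.3  0.1 -1.5]
scene [375. 199.] 4668 z90 277.9 mec (array([637.3, 107.2]), 37.8) mean [654.2  93.1 278.2]
clock 9.13 tcp [637.3 107.   90.1] gap 55.7 F [ 0.8 -0.2 -2.1]
side [290. 274.] 1413 z90 132.3 mec (array([634.3, 106.8]), 38.6) mean [636.  109.8 131.9]
```

View pics/c4.png

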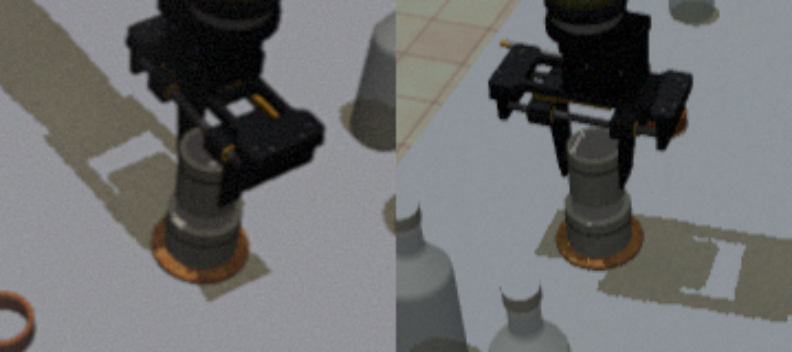

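Both views show the tall tin held over the centre of the wide one. Lower 16 mm, the last part slowly.

>>> send_rows(
  series="0 0 0.5 0 0 0 0.4; 0 0 0.9 0 0 0 0.4; 0 0 1.2 0 0 0 0.4; 0 0 1.3 0 0 0 0.4; 0 0 1.4 0 0 0 0.4",
)

```text
clock: 9.6
position: [636.6, 107.0, 74.9]
tool_rot: [-0.0, 0.707, 0.707, -0.0]
wrist_force: [0.1, 0.5, -1.9]
finger_gap: 0.585
gripper_force: 25.0
```

>>> send_rows(
  series="0 0 0.05 0 0 0 0.4; 0 0 0.1 0 0 0 0.4; 0 0 0.15 0 0 0 0.4; 0 0 0.2 0 0 0 0.4; 0 0 0.2 0 0 0 0.4",
)

```text
clock: 10.02
position: [637.2, 107.0, 74.4]
tool_rot: [0.0, 0.707, 0.707, 0.0]
wrist_force: [-1.4, 0.1, 2.3]
finger_gap: 0.587
gripper_force: 25.0
```

>>> send_rows(
  series="0 0 0 0 0 0 0.4; 0 0 0 0 0 0 0.4; 0 0 0 0 0 0 0.4",
)

```text
clock: 10.27
position: [637.2, 107.0, 74.4]
tool_rot: [0.0, 0.707, 0.707, 0.0]
wrist_force: [-3.0, -0.5, 4.9]
finger_gap: 0.583
gripper_force: 25.0
```

>>> send_rows(
  series="0 0 0 0 0 0 1; 0 0 0 0 0 0 1; 0 0 0 0 0 0 1; 0 0 0 0 0 0 1; 0 0 0 0 0 0 1",
)

```text
clock: 10.68
position: [636.9, 107.0, 73.3]
tool_rot: [-0.0, 0.707, 0.707, -0.0]
wrist_force: [0.4, 0.5, 0.1]
finger_gap: 0.883
gripper_force: 0.0
```

>>> send_rows(
  series="0 0 -1.5 0 0 0 1; 0 0 -4 0 0 0 1; 0 0 -7 0 0 0 1; 0 0 -10 0 0 0 1; 0 0 -12 0 0 0 1",
)

```text
clock: 11.1
position: [638.3, 107.1, 198.6]
tool_rot: [0.002, 0.707, 0.707, 0.002]
wrist_force: [-0.2, -0.4, 0.2]
finger_gap: 0.997
gripper_force: 0.0
```

>>> send_rows(
  series="0 0 0 0 0 0 1; 0 0 0 0 0 0 1; 0 0 0 0 0 0 1; 0 0 0 0 0 0 1",
)

```text
clock: 11.43
position: [635.9, 106.9, 191.6]
tool_rot: [-0.001, 0.707, 0.707, -0.001]
wrist_force: [-0.0, -1.0, -0.8]
finger_gap: 0.999
gripper_force: 0.0
```

```bash
python3 -c "
from look import *
look('wrist',zlo=80,zhi=130);look('wrist',zlo=14,zhi=60)
for n in ('scene','side'): look(n,zlo=90,zhi=125,box=(560,700,40,180))"
```

```text
clock 11.43 tcp [635.9 106.9 191.6] gap 94.9 F [-0.  -1.  -0.8]
wrist [438.  15.] 1809 z90 127.6 mec (array([733.9, 285.1]), 25.1) mean [731.1 277.  126.9]
wrist [315. 245.] 5137 z90 114.9 mec (array([637. , 106.2]), 28.3) mean [637.2 107.4 114.1]
clock 11.48 tcp [635.9 106.9 191.5] gap 95.2 F [ 0.7 -0.3 -0. ]
wrist [403.  30.] 1050 z90 55.8 mec (array([722.1, 290.3]), 28.0) mean [714.7 281.6  55.8]
wrist [315. 202.] 1289 z90 54.9 mec (array([637.5, 107.3]), 33.9) mean [637.9 126.4  54. ]
wrist [309. 390.] 593 z90 22.4 mec (array([631.4, -96.9]), 29.2) mean [631.6 -94.5  21.4]
clock 11.53 tcp [636.  106.9 191.5] gap 94.7 F [-0.5 -0.6 -0.3]
scene [375. 227.] 745 z90 116.8 mec (array([636.2, 107.9]), 29.2) mean [637.1 107.  115.5]
clock 11.58 tcp [636.1 106.9 191.8] gap 95.3 F [-0.4 -0.2  0.5]
side [291. 265.] 558 z90 117.6 mec (array([634.4, 106.6]), 28.6) mean [633.9 107.8 116.3]
```

Tall tin centred to <1 mm, top at 114. Now the ring.

>>> send_rows(
  series="-2 0 0 0 0 0 1; -5 -0.1 0 0 0 0 1; -8.5 -0.2 0 0 0 0 1; -12 -0.4 2 0 0 0 1; -15.5 -0.5 5 0 0 0 1",
)

```text
clock: 12.05
position: [634.0, -46.6, 149.3]
tool_rot: [0.003, 0.707, 0.707, 0.002]
wrist_force: [0.9, 0.3, -1.2]
finger_gap: 1.002
gripper_force: 0.0
```

>>> send_rows(
  series="-3 -0.1 3 0 0 0 1; -4.6 -0.1 5.3 0 0 0 1; -4.9 -0.1 6.3 0 0 0 1; -4.9 -0.1 6.3 0 0 0 1; -4.9 -0.1 6.3 0 0 0 1",
)

```text
clock: 12.47
position: [631.0, -93.0, 83.3]
tool_rot: [-0.001, 0.707, 0.707, -0.0]
wrist_force: [0.7, -0.5, 0.8]
finger_gap: 1.001
gripper_force: 0.0
```

>>> send_rows(
  series="0 0 0 0 0 0 1; 0 0 0 0 0 0 1; 0 0 0 0 0 0 1",
)

```text
clock: 12.72
position: [632.4, -92.8, 85.7]
tool_rot: [0.001, 0.707, 0.708, 0.001]
wrist_force: [0.2, -0.2, -0.1]
finger_gap: 0.999
gripper_force: 0.0
```

```bash
python3 -c "
from look import *
for i in range(2): look('wrist',zlo=10,zhi=40)"
```

```text
clock 12.72 tcp [632.4 -92.8  85.7] gap 94.9 F [ 0.2 -0.2 -0.1]
wrist [321.   3.] 407 z90 25.4 mec (array([637.1,  75.2]), 12.5) mean [637.6  73.3  24.6]
wrist [311. 261.] 2526 z90 22.5 mec (array([631.4, -97.4]), 29.1) mean [631.5 -96.6  21.5]
clock 12.77 tcp [632.2 -92.9  85.3] gap 94.5 F [-0.1  0.1 -0.8]
wrist [321.   3.] 397 z90 25.0 mec (array([637.4,  75.2]), 12.5) mean [637.5  73.3  23.9]
wrist [311. 261.] 2537 z90 22.4 mec (array([631.5, -97.6]), 29.2) mean [631.6 -96.4  21.5]
```

>>> send_rows(
  series="-0.2 0 2 0 0 0 1; -0.4 0 4 0 0 0 1; -0.4 0 6 0 0 0 1; -0.4 0 7 0 0 0 1; -0.4 0 7.2 0 0 0 1",
)

```text
clock: 13.23
position: [629.3, -97.0, 9.1]
tool_rot: [-0.002, 0.707, 0.707, -0.001]
wrist_force: [0.1, -0.9, -0.4]
finger_gap: 1.001
gripper_force: 0.0
```

>>> send_rows(
  series="0 0 0 0 0 0 1; 0 0 0 0 0 0 1; 0 0 0.2 0 0 0 1; 0 0 0.4 0 0 0 1; 0 0 0.6 0 0 0 1",
)

```text
clock: 13.65
position: [631.8, -97.8, 6.5]
tool_rot: [0.001, 0.707, 0.707, 0.0]
wrist_force: [-0.2, 0.4, -0.1]
finger_gap: 0.999
gripper_force: 0.0
```

>>> send_rows(
  series="0 0 0 0 0 0 1; 0 0 0 0 0 0 1; 0 0 0 0 0 0 1",
)

```text
clock: 13.9
position: [631.1, -97.7, 5.7]
tool_rot: [0.0, 0.707, 0.707, 0.0]
wrist_force: [-0.3, -0.2, -0.6]
finger_gap: 0.998
gripper_force: 0.0
```

Settled at TCP z≈5.7. Close gently.

>>> send_rows(
  series="0 0 0 0 0 0 0.4; 0 0 0 0 0 0 0.4; 0 0 0 0 0 0 0.4; 0 0 0 0 0 0 0.4; 0 0 0 0 0 0 0.4",
  force=12,
)

```text
clock: 14.32
position: [631.1, -97.7, 5.5]
tool_rot: [-0.0, 0.707, 0.707, -0.0]
wrist_force: [0.4, -0.9, -0.0]
finger_gap: 0.708
gripper_force: 0.0
```

>>> send_rows(
  series="0 0 0 0 0 0 0.4; 0 0 0 0 0 0 0.4; 0 0 0 0 0 0 0.4; 0 0 0 0 0 0 0.4; 0 0 0 0 0 0 0.4",
)

```text
clock: 14.73
position: [631.1, -97.7, 5.6]
tool_rot: [0.0, 0.707, 0.707, -0.0]
wrist_force: [-0.2, 0.8, 0.7]
finger_gap: 0.615
gripper_force: 12.0
```

>>> send_rows(
  series="0 0 -1 0 0 0 0.4; 0 0 -3 0 0 0 0.4; 0 0 -6 0 0 0 0.4; 0 0 -9.5 0 0 0 0.4; 0 0 -13 0 0 0 0.4",
)

```text
clock: 15.15
position: [630.4, -97.5, 136.9]
tool_rot: [-0.001, 0.707, 0.707, -0.0]
wrist_force: [0.4, 0.0, -0.8]
finger_gap: 0.621
gripper_force: 12.0
```

>>> send_rows(
  series="0 0 -1 0 0 0 0.4; 0 0 -1 0 0 0 0.4; 0 0 -1 0 0 0 0.4; 0 0 -1 0 0 0 0.4; 0 0 -1 0 0 0 0.4",
)

```text
clock: 15.57
position: [629.4, -97.3, 142.4]
tool_rot: [-0.002, 0.707, 0.707, -0.001]
wrist_force: [0.2, -0.7, -1.0]
finger_gap: 0.615
gripper_force: 12.0
```

```bash
python3 -c "
from look import *
d,s,p=look('wrist',zlo=130,zhi=190,box=(590,670,-180,-20),save='w5.png')
hsv=cv2.cvtColor(d['img'],cv2.COLOR_RGB2HSV);m=(hsv[...,0]>3)&(hsv[...,0]<22)&(hsv[...,1]>110)&(p[...,2]>110)&(p[...,2]<190)
k,l,st,c=cv2.connectedComponentsWithStats(m.astype(np.uint8))
for i in range(1,k):
  if st[i,4]>100:
    q=p[l==i];print(c[i],st[i,4],np.percentile(q[:,2],[5,50,95]).round(1),mec(q[q[:,2]>np.percentile(q[:,2],90)-4]))
print(T_tool(bot.state())[:3,3])
"
```

```text
clock 15.57 tcp [629.4 -97.3 142.4] gap 58.4 F [ 0.2 -0.7 -1. ]
wrist [313. 300.] 8736 z90 179.8 mec (array([629.8, -86.3]), 38.8) mean [628.6 -89.  179.8]
[312.78509464 296.35252366] 5072 [142.1 157.  159.5] (array([629.6, -97. ]), 29.5)
[629.55833374 -97.30621741 142.61718675]
```

View pics/w5.png

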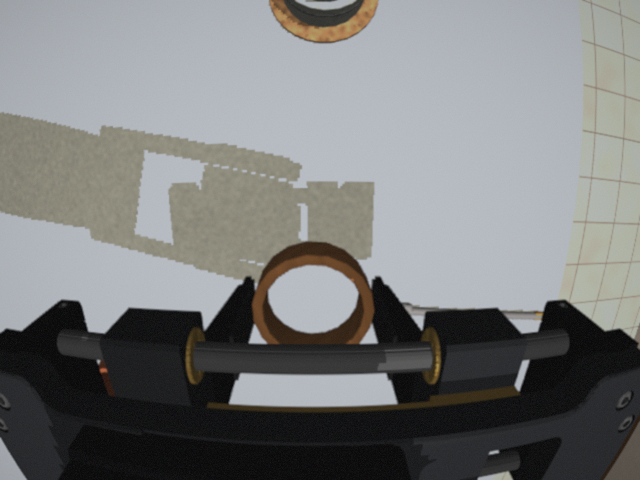

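Ring held level at (313,296), centred on the TCP, base ~5.6 mm above tip level. Move it over the tower.

>>> send_rows(
  series="2 0.1 -0.5 0 0 0 0.4; 5 0.2 -1 0 0 0 0.4; 8.5 0.3 -1 0 0 0 0.4; 12 0.4 -1 0 0 0 0.4; 15 0.5 -1 0 0 0 0.4",
)

```text
clock: 16.03
position: [635.1, 54.1, 153.8]
tool_rot: [-0.001, 0.707, 0.707, -0.001]
wrist_force: [0.8, -0.0, -0.3]
finger_gap: 0.617
gripper_force: 12.0
```

>>> send_rows(
  series="2.5 0.1 0 0 0 0 0.4; 4.3 0.1 0 0 0 0 0.4; 5.2 0.1 0 0 0 0 0.4; 5.4 0.1 0 0 0 0 0.4; 5.4 0.1 0 0 0 0 0.4",
)

```text
clock: 16.45
position: [636.6, 106.3, 154.4]
tool_rot: [-0.0, 0.707, 0.707, -0.001]
wrist_force: [-0.5, 0.5, -0.4]
finger_gap: 0.62
gripper_force: 12.0
```

>>> send_rows(
  series="0 0 0.5 0 0 0 0.4; 0 0 1 0 0 0 0.4; 0 0 1.5 0 0 0 0.4; 0 0 2 0 0 0 0.4; 0 0 2 0 0 0 0.4",
)

```text
clock: 16.87
position: [636.1, 105.6, 133.5]
tool_rot: [-0.001, 0.707, 0.707, -0.001]
wrist_force: [-1.1, 0.2, -0.3]
finger_gap: 0.615
gripper_force: 12.0
```

>>> send_rows(
  series="0 0 0 0 0 0 0.4; 0 0 0 0 0 0 0.4; 0 0 0 0 0 0 0.4; 0 0 0 0 0 0 0.4; 0 0 0 0 0 0 0.4",
)

```text
clock: 17.28
position: [637.3, 106.4, 135.9]
tool_rot: [0.0, 0.707, 0.707, 0.0]
wrist_force: [-0.4, 0.9, -0.1]
finger_gap: 0.617
gripper_force: 12.0
```

```bash
cat > ring.py <<'E'
from look import *
d,s,p=look('wrist',zlo=400)
hsv=cv2.cvtColor(d['img'],cv2.COLOR_RGB2HSV);m=(hsv[...,0]>3)&(hsv[...,0]<22)&(hsv[...,1]>110)&(p[...,2]>110)&(p[...,2]<190)
k,l,st,c=cv2.connectedComponentsWithStats(m.astype(np.uint8))
for i in range(1,k):
  if st[i,4]>100:
    q=p[l==i];print(c[i],st[i,4],np.percentile(q[:,2],[5,50,95]).round(1),mec(q[q[:,2]>np.percentile(q[:,2],90)-4]))
E
python3 ring.py
```

```text
clock 17.28 tcp [637.3 106.4 135.9] gap 58.6 F [-0.4  0.9 -0.1]
[312.71037296 295.88752914] 5148 [135.6 150.6 153. ] (array([637.3, 106.2]), 29.5)
```

>>> send_rows(
  series="0 0 0.4 0 0 0 0.4; 0 0 0.8 0 0 0 0.4; 0 0 1.1 0 0 0 0.4; 0 0 1.3 0 0 0 0.4; 0 0 1.4 0 0 0 0.4",
)

```text
clock: 17.75
position: [636.6, 106.3, 120.7]
tool_rot: [-0.0, 0.707, 0.707, -0.0]
wrist_force: [-0.5, 0.4, -0.1]
finger_gap: 0.615
gripper_force: 12.0
```

>>> send_rows(
  series="0 0 0 0 0 0 0.4; 0 0 0.05 0 0 0 0.4; 0 0 0.1 0 0 0 0.4; 0 0 0.15 0 0 0 0.4; 0 0 0.15 0 0 0 0.4",
)

```text
clock: 18.17
position: [637.1, 106.3, 120.1]
tool_rot: [0.0, 0.707, 0.707, 0.0]
wrist_force: [-0.7, -0.3, -1.1]
finger_gap: 0.614
gripper_force: 12.0
```

>>> send_rows(
  series="0 0 0 0 0 0 0.4; 0 0 0 0 0 0 0.4; 0 0 0 0 0 0 0.4",
)

```text
clock: 18.42
position: [637.1, 106.4, 120.1]
tool_rot: [0.0, 0.707, 0.707, 0.0]
wrist_force: [-0.1, -0.6, -0.3]
finger_gap: 0.619
gripper_force: 12.0
```

>>> send_rows(
  series="0 0 0.05 0 0 0 0.4; 0 0 0.1 0 0 0 0.4; 0 0 0.1 0 0 0 0.4; 0 0 0.1 0 0 0 0.4; 0 0 0.1 0 0 0 0.4",
)

```text
clock: 18.83
position: [637.2, 106.4, 119.5]
tool_rot: [0.0, 0.707, 0.707, 0.0]
wrist_force: [-1.5, -0.2, 2.2]
finger_gap: 0.619
gripper_force: 12.0
```

Contact. Release and rise.

>>> send_rows(
  series="0 0 0 0 0 0 1; 0 0 0 0 0 0 1; 0 0 0 0 0 0 1; 0 0 0 0 0 0 1; 0 0 0 0 0 0 1",
)

```text
clock: 19.25
position: [637.0, 106.3, 118.7]
tool_rot: [-0.0, 0.707, 0.707, -0.0]
wrist_force: [-0.4, -0.1, 0.9]
finger_gap: 0.91
gripper_force: 0.0
```

>>> send_rows(
  series="0 0 -1.5 0 0 0 1; 0 0 -4 0 0 0 1; 0 0 -7 0 0 0 1; 0 0 -10 0 0 0 1; 0 0 -10 0 0 0 1",
)

```text
clock: 19.67
position: [640.9, 106.8, 228.9]
tool_rot: [0.004, 0.707, 0.707, 0.005]
wrist_force: [1.0, -0.2, 1.5]
finger_gap: 0.997
gripper_force: 0.0
```

>>> send_rows(
  series="0 0 0 0 0 0 1; 0 0 0 0 0 0 1; 0 0 0 0 0 0 1; 0 0 0 0 0 0 1; 0 0 0 0 0 0 1",
)

```text
clock: 20.08
position: [636.3, 106.3, 217.3]
tool_rot: [-0.001, 0.707, 0.707, -0.001]
wrist_force: [-1.2, -0.3, -0.0]
finger_gap: 0.999
gripper_force: 0.0
```

```bash
python3 ring.py; python3 -c "
from look import *
look('wrist',zlo=95,zhi=145,save='w6.png',box=(580,690,50,160))
for n in('scene','side'):look(n,zlo=122,zhi=150,box=(590,690,50,160))
look('scene',zlo=50,zhi=120,box=(400,520,-290,-150))
look('side',zlo=50,zhi=120,box=(400,520,-290,-150))"
```

```text
clock 20.08 tcp [636.3 106.3 217.3] gap 94.9 F [-1.2 -0.3 -0. ]
[314.15152919 245.94068582] 2158 [121.1 135.2 136.8] (array([637.1, 107.1]), 28.5)
clock 20.13 tcp [636.5 106.3 217.6] gap 95.2 F [ 0.2 -0.1 -0. ]
wrist [314. 242.] 5292 z90 136.1 mec (array([637.1, 106.4]), 29.2) mean [637.2 107.7 135.6]
clock 20.18 tcp [636.7 106.3 217.9] gap 94.7 F [ 0.5 -0.   0.1]
scene [376. 217.] 475 z90 137.8 mec (array([636.7, 108.5]), 30.6) mean [637.4 106.2 136.7]
clock 20.23 tcp [636.8 106.3 218.2] gap 94.6 F [-0.5  0.1  0.6]
side [290. 256.] 389 z90 138.5 mec (array([633. , 106.1]), 30.6) mean [633.4 107.5 137.4]
clock 20.28 tcp [636.9 106.3 218.5] gap 95.0 F [-0.4 -0.   0.6]
scene [182. 243.] 948 z90 92.4 mec (array([ 459., -217.]), 26.4) mean [ 459.1 -216.5   92. ]
clock 20.33 tcp [637.  106.3 218.7] gap 94.8 F [ 0.4 -0.2 -0.5]
side [396. 210.] 499 z90 93.2 mec (array([ 456.8, -217. ]), 27.1) mean [ 457.  -217.9   93. ]
```

View pics/w6.png

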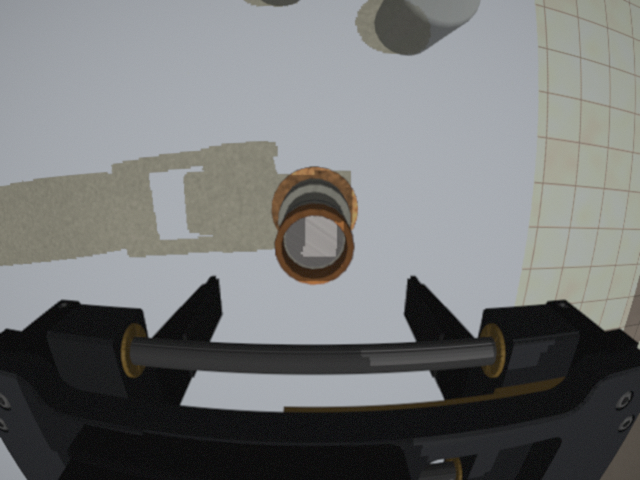

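Ring at (314,245) lies flat and centred over the tall tin. Now the gourd, staying high.

>>> send_rows(
  series="-2 -1.1 0 0 0 0 1; -5 -2.8 0 0 0 0 1; -8.2 -4.5 0 0 0 0 1; -11.5 -6.3 0 0 0 0 1; -14.8 -8.1 0 0 0 0 1",
)

```text
clock: 20.8
position: [555.2, -42.7, 219.1]
tool_rot: [0.0, 0.707, 0.707, 0.0]
wrist_force: [0.6, 0.0, 0.1]
finger_gap: 1.0
gripper_force: 0.0
```

>>> send_rows(
  series="-3.3 -1.8 0.5 0 0 0 1; -6.6 -3.6 1 0 0 0 1; -9.9 -5.4 2 0 0 0 1; -13 -7.1 3 0 0 0 1; -15.6 -8.6 4 0 0 0 1",
)

```text
clock: 21.22
position: [469.0, -199.5, 179.1]
tool_rot: [0.001, 0.707, 0.707, 0.0]
wrist_force: [0.8, -0.1, -0.0]
finger_gap: 1.003
gripper_force: 0.0
```

>>> send_rows(
  series="-1.4 -0.8 1 0 0 0 1; -2 -1.1 3 0 0 0 1; -2 -1.1 3.5 0 0 0 1; -2 -1.1 3.5 0 0 0 1; -2 -1.1 3.5 0 0 0 1",
)

```text
clock: 21.63
position: [459.3, -217.2, 144.3]
tool_rot: [-0.0, 0.707, 0.707, 0.0]
wrist_force: [0.6, 0.4, 0.2]
finger_gap: 1.001
gripper_force: 0.0
```

>>> send_rows(
  series="0 0 0 0 0 0 1; 0 0 0 0 0 0 1; 0 0 0 0 0 0 1; 0 0 0 0 0 0 1; 0 0 0 0 0 0 1",
)

```text
clock: 22.05
position: [459.4, -217.5, 144.5]
tool_rot: [0.0, 0.707, 0.707, 0.0]
wrist_force: [0.7, -0.0, 0.8]
finger_gap: 0.998
gripper_force: 0.0
```

```bash
python3 -c "
from look import *
for i in range(2):
  d,s,p=look('wrist',zlo=30,zhi=120,box=(400,520,-290,-150),save='w7.png')
  m=(p[...,2]>87)&(p[...,2]<100)&(abs(p[...,0]-458)<45)&(abs(p[...,1]+218)<45);print('rim',mec(p[m]),circ(p[m]))
  m=(p[...,2]>35)&(p[...,2]<100)&(abs(p[...,0]-458)<50)&(abs(p[...,1]+218)<50);print('belly',mec(p[m]))"
```

```text
clock 22.05 tcp [ 459.4 -217.5  144.5] gap 94.8 F [ 0.7 -0.   0.8]
wrist [313. 250.] 6367 z90 91.9 mec (array([ 459.4, -217.8]), 25.7) mean [ 459.4 -217.3   91.5]
rim (array([ 459.4, -217.8]), 25.7) (array([ 459.52021323, -217.37537885]), np.float64(23.198114443385045))
belly (array([ 459.3, -214.8]), 30.5)
clock 22.1 tcp [ 459.3 -217.5  144.3] gap 95.0 F [ 0.4 -0.5  0.2]
wrist [313. 250.] 6371 z90 92.0 mec (array([ 459.5, -218. ]), 25.8) mean [ 459.4 -217.3   91.6]
rim (array([ 459.5, -218. ]), 25.8) (array([ 459.50914109, -217.36118036]), np.float64(23.18865024850295))
belly (array([ 459.7, -216.1]), 30.3)
```

View pics/w7.png

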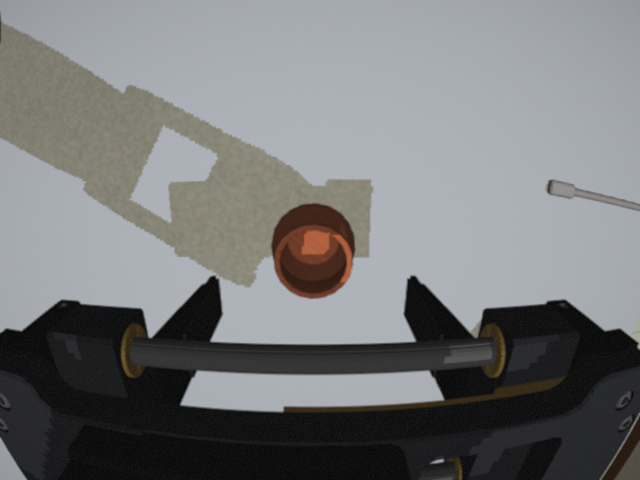

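Gourd mouth at (313,260), centred under the tool. Descend so the pads meet the belly at 55 mm.

>>> send_rows(
  series="0 0 2.5 0 0 0 1; 0 0 5 0 0 0 1; 0 0 7.5 0 0 0 1; 0 0 9.8 0 0 0 1; 0 0 10.8 0 0 0 1",
)

```text
clock: 22.57
position: [457.0, -216.4, 32.7]
tool_rot: [-0.003, 0.707, 0.707, -0.001]
wrist_force: [-0.0, 0.8, -0.5]
finger_gap: 1.002
gripper_force: 0.0
```

>>> send_rows(
  series="0 0 0 0 0 0 1; 0 0 0 0 0 0 1; 0 0 0 0 0 0 1; 0 0 0 0 0 0 0.5; 0 0 0 0 0 0 0.5",
  force=25,
)

```text
clock: 22.98
position: [460.2, -218.3, 37.7]
tool_rot: [0.001, 0.707, 0.707, 0.0]
wrist_force: [0.1, 0.0, -0.2]
finger_gap: 0.911
gripper_force: 0.0
```

>>> send_rows(
  series="0 0 0 0 0 0 0.5; 0 0 0 0 0 0 0.5; 0 0 0 0 0 0 0.5; 0 0 0 0 0 0 0.5; 0 0 0 0 0 0 0.5",
)

```text
clock: 23.4
position: [459.3, -217.8, 36.3]
tool_rot: [0.0, 0.707, 0.707, 0.0]
wrist_force: [0.1, 0.2, 0.1]
finger_gap: 0.64
gripper_force: 25.0
```

>>> send_rows(
  series="0 0 0 0 0 0 0.5; 0 0 0 0 0 0 0.5; 0 0 -0.5 0 0 0 0.5; 0 0 -1.5 0 0 0 0.5; 0 0 -3 0 0 0 0.5",
)

```text
clock: 23.82
position: [457.6, -216.8, 65.1]
tool_rot: [-0.002, 0.707, 0.707, -0.001]
wrist_force: [-0.8, 0.3, -1.4]
finger_gap: 0.64
gripper_force: 25.0
```

>>> send_rows(
  series="0 0 -3 0 0 0 0.5; 0 0 -6 0 0 0 0.5; 0 0 -9 0 0 0 0.5; 0 0 -12 0 0 0 0.5; 0 0 -14 0 0 0 0.5",
)

```text
clock: 24.23
position: [459.8, -218.1, 210.2]
tool_rot: [0.002, 0.707, 0.707, 0.0]
wrist_force: [0.0, -1.0, -2.3]
finger_gap: 0.641
gripper_force: 25.0
```

>>> send_rows(
  series="0 0 0 0 0 0 0.5; 0 0 0 0 0 0 0.5; 0 0 0 0 0 0 0.5; 0 0 0 0 0 0 0.5; 0 0 0 0 0 0 0.5",
)

```text
clock: 24.65
position: [458.0, -217.0, 203.6]
tool_rot: [-0.002, 0.707, 0.707, -0.0]
wrist_force: [0.2, 0.0, -0.7]
finger_gap: 0.636
gripper_force: 25.0
```

```bash
cat > g.py <<'E'
from look import *
d,s,p=look('wrist',zlo=400,save='w8.png');t=s['position']
hsv=cv2.cvtColor(d['img'],cv2.COLOR_RGB2HSV);red=((hsv[...,0]<9)|(hsv[...,0]>172))&(hsv[...,1]>90)&(p[...,2]>t[2]-45)&(p[...,2]<t[2]+75)&(np.hypot(p[...,0]-t[0],p[...,1]-t[1])<60)
q=p[red];zt=np.percentile(q[:,2],97);r=q[abs(q[:,2]-zt)<5];print('rim z',zt-t[2],mec(r)[0]-t[:2],mec(r)[1],len(r))
A=np.c_[r[:,:2]-t[:2],np.ones(len(r))];print('tilt of rim',np.degrees(np.linalg.lstsq(A,r[:,2],rcond=None)[0][:2]))
for n in('scene','side'):
    d=bot.get_image(n);p=cloud(d);hsv=cv2.cvtColor(d['img'],cv2.COLOR_RGB2HSV)
    m=((hsv[...,0]<9)|(hsv[...,0]>172))&(hsv[...,1]>90)&(np.hypot(p[...,0]-t[0],p[...,1]-t[1])<60)&(p[...,2]>t[2]-50)&(p[...,2]<t[2]+75)
    q=p[m];print(n,m.sum(),'z range-tcp',np.percentile(q[:,2],[1,99])-t[2],'foot',np.round(q[q[:,2]<t[2]-12][:,:2].mean(0)-t[:2],1));cv2.imwrite(f'pics/{n}8.png',d['img'][:,:,::-1])
E
python3 g.py
```

```text
clock 24.65 tcp [ 458.  -217.   203.6] gap 60.4 F [ 0.2  0.  -0.7]
rim z 56.128428072545006 [8.57724217 1.31827486] 33.4 1599
tilt of rim [-0.57693633  0.6444141 ]
scene 111 z range-tcp [-30.37703681  31.00997971] foot [11.3 -3.4]
side 386 z range-tcp [-28.08863641  60.64959716] foot [-2.5 11.6]
```

View pics/side8.png

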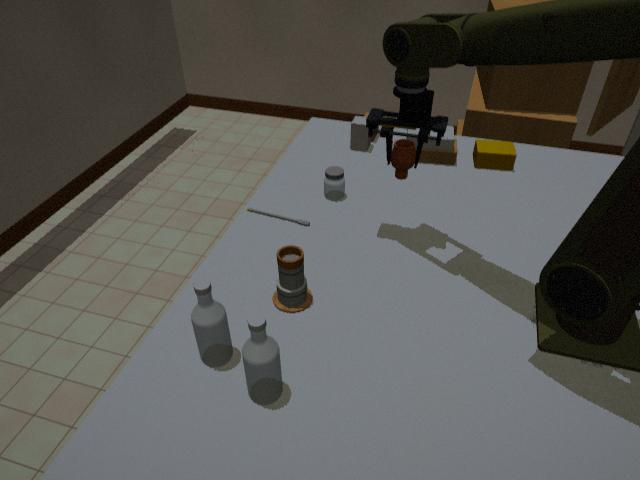

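Side view: gourd upright in the fingers at (402,157), the three-piece tower straight at (290,280). Carry the gourd over, gently.

>>> send_rows(
  series="1.5 0.8 0 0 0 0 0.5; 4 2.2 0 0 0 0 0.5; 7 3.8 0 0 0 0 0.5; 10 5.5 0 0 0 0 0.5; 13 7.1 0 0 0 0 0.5",
)

```text
clock: 25.22
position: [530.5, -86.4, 205.7]
tool_rot: [-0.0, 0.707, 0.707, -0.0]
wrist_force: [0.1, -0.4, -1.4]
finger_gap: 0.642
gripper_force: 25.0
```

>>> send_rows(
  series="3 1.7 0 0 0 0 0.5; 6 3.3 0 0 0 0 0.5; 9 4.9 0 0 0 0 0.5; 12 6.6 0 0 0 0 0.5; 14.5 8 0 0 0 0 0.5",
)

```text
clock: 25.63
position: [610.7, 59.6, 205.4]
tool_rot: [-0.0, 0.707, 0.707, -0.0]
wrist_force: [0.0, -0.4, -0.5]
finger_gap: 0.639
gripper_force: 25.0
```

>>> send_rows(
  series="2 1.1 0 0 0 0 0.5; 3.5 1.9 0 0 0 0 0.5; 4.5 2.5 0 0 0 0 0.5; 4.9 2.7 0 0 0 0 0.5; 4.9 2.7 0 0 0 0 0.5",
)

```text
clock: 26.05
position: [637.2, 106.5, 205.7]
tool_rot: [-0.0, 0.707, 0.707, -0.0]
wrist_force: [-0.1, -0.3, -1.7]
finger_gap: 0.639
gripper_force: 25.0
```

>>> send_rows(
  series="0 0 0 0 0 0 0.5; 0 0 0.5 0 0 0 0.5; 0 0 1 0 0 0 0.5; 0 0 1.5 0 0 0 0.5; 0 0 2 0 0 0 0.5",
)

```text
clock: 26.47
position: [636.7, 105.7, 185.2]
tool_rot: [-0.0, 0.707, 0.707, -0.0]
wrist_force: [-0.2, 0.4, -1.4]
finger_gap: 0.639
gripper_force: 25.0
```

>>> send_rows(
  series="0 0 0 0 0 0 0.5; 0 0 0 0 0 0 0.5; 0 0 0 0 0 0 0.5; 0 0 0 0 0 0 0.5; 0 0 0 0 0 0 0.5",
)

```text
clock: 26.88
position: [637.3, 106.4, 186.5]
tool_rot: [0.0, 0.707, 0.707, 0.0]
wrist_force: [0.2, -0.3, -1.2]
finger_gap: 0.638
gripper_force: 25.0
```

```bash
python3 g.py; python3 -c "
import cv2,numpy as np
a=cv2.imread('pics/scene8.png')[110:290,290:470];b=cv2.imread('pics/side8.png')[150:330,200:380];cv2.imwrite('pics/c8.png',cv2.resize(np.hstack([a,b]),None,fx=2.2,fy=2.2))"
```

```text
clock 26.88 tcp [637.3 106.4 186.5] gap 60.6 F [ 0.2 -0.3 -1.2]
rim z 56.053355401077965 [0.26807729 0.19706713] 25.5 1612
tilt of rim [-0.32618349  0.55629162]
scene 650 z range-tcp [-41.22212953  57.86664964] foot [ 8.7 -6.8]
side 421 z range-tcp [-30.20190149  59.01176161] foot [-5.9 10.8]
```

View pics/c8.png

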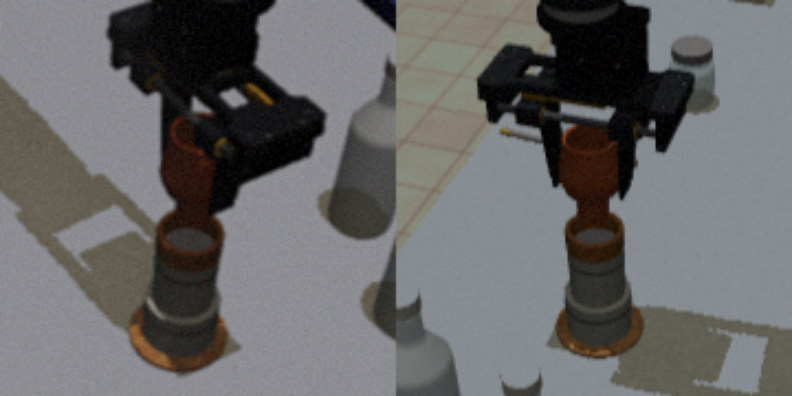

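Gourd hangs upright over the ring in both views, centred within 0.5 mm. Lower ~36 mm, creeping at the end.

>>> send_rows(
  series="0 0 0.5 0 0 0 0.5; 0 0 1.1 0 0 0 0.5; 0 0 1.7 0 0 0 0.5; 0 0 2.3 0 0 0 0.5; 0 0 2.8 0 0 0 0.5",
)

```text
clock: 27.45
position: [636.5, 106.3, 156.6]
tool_rot: [-0.0, 0.707, 0.707, -0.001]
wrist_force: [0.1, -0.0, -2.7]
finger_gap: 0.64
gripper_force: 25.0
```

>>> send_rows(
  series="0 0 0.2 0 0 0 0.5; 0 0 0.4 0 0 0 0.5; 0 0 0.5 0 0 0 0.5; 0 0 0.6 0 0 0 0.5; 0 0 0.6 0 0 0 0.5",
)

```text
clock: 27.87
position: [637.2, 106.3, 152.1]
tool_rot: [0.0, 0.707, 0.707, 0.0]
wrist_force: [-0.6, -0.8, -1.3]
finger_gap: 0.638
gripper_force: 25.0
```

>>> send_rows(
  series="0 0 0.05 0 0 0 0.5; 0 0 0.1 0 0 0 0.5; 0 0 0.15 0 0 0 0.5; 0 0 0.2 0 0 0 0.5; 0 0 0.2 0 0 0 0.5",
)

```text
clock: 28.28
position: [637.2, 106.3, 150.3]
tool_rot: [0.0, 0.707, 0.707, 0.0]
wrist_force: [-0.5, -0.4, -1.4]
finger_gap: 0.639
gripper_force: 25.0
```

>>> send_rows(
  series="0 0 0 0 0 0 0.5; 0 0 0 0 0 0 0.5; 0 0 0 0 0 0 0.5",
)

```text
clock: 28.53
position: [637.2, 106.3, 150.3]
tool_rot: [0.0, 0.707, 0.707, 0.0]
wrist_force: [-0.4, -0.3, 0.1]
finger_gap: 0.635
gripper_force: 25.0
```

>>> send_rows(
  series="0 0 0.04 0 0 0 0.5; 0 0 0.07 0 0 0 0.5; 0 0 0.07 0 0 0 0.5; 0 0 0.07 0 0 0 0.5; 0 0 0.07 0 0 0 0.5",
)

```text
clock: 28.95
position: [637.3, 106.4, 150.2]
tool_rot: [0.0, 0.707, 0.707, 0.0]
wrist_force: [-2.7, -0.3, 5.4]
finger_gap: 0.641
gripper_force: 25.0
```

Seated. Open and rise.

>>> send_rows(
  series="0 0 0 0 0 0 0.8; 0 0 0 0 0 0 1; 0 0 0 0 0 0 1; 0 0 0 0 0 0 1; 0 0 0 0 0 0 1",
)

```text
clock: 29.37
position: [636.9, 106.3, 148.8]
tool_rot: [-0.0, 0.707, 0.707, -0.0]
wrist_force: [0.7, 0.8, 0.4]
finger_gap: 0.93
gripper_force: 0.0
```

>>> send_rows(
  series="0 0 0 0 0 0 1; 0 0 -1 0 0 0 1; 0 0 -3 0 0 0 1; 0 0 -6 0 0 0 1; 0 0 -9 0 0 0 1",
)

```text
clock: 29.78
position: [636.4, 106.3, 239.9]
tool_rot: [-0.001, 0.707, 0.707, -0.001]
wrist_force: [0.5, -0.5, 0.1]
finger_gap: 1.001
gripper_force: 0.0
```

>>> send_rows(
  series="0 0 -3 0 0 0 1; 0 0 -6 0 0 0 1; 0 0 -6 0 0 0 1; 0 0 -6 0 0 0 1; 0 0 -6 0 0 0 1",
)

```text
clock: 30.2
position: [636.9, 106.3, 299.3]
tool_rot: [-0.0, 0.707, 0.707, -0.0]
wrist_force: [0.3, -0.5, -0.1]
finger_gap: 1.002
gripper_force: 0.0
```

```bash
python3 -c "
from look import *
look('wrist',zlo=180,zhi=225,box=(570,700,40,170),save='w9.png')
look('scene',zlo=180,zhi=225,box=(570,700,40,170),save='s9.png')
look('side',zlo=180,zhi=225,box=(570,700,40,170),save='d9.png')
a=cv2.imread('pics/s9.png')[110:290,290:470];b=cv2.imread('pics/d9.png')[170:350,200:380];cv2.imwrite('pics/c9.png',cv2.resize(np.hstack([a,b]),None,fx=2.2,fy=2.2))"
```

```text
clock 30.2 tcp [636.9 106.3 299.3] gap 95.2 F [ 0.3 -0.5 -0.1]
wrist [313. 234.] 2226 z90 206.4 mec (array([637.5, 106.2]), 25.8) mean [637.7 106.7 205.6]
clock 30.25 tcp [636.5 106.3 298. ] gap 95.1 F [-0.5 -0.1 -2. ]
scene [379. 193.] 763 z90 206.9 mec (array([637.5, 107.8]), 26.5) mean [637.3 106.8 206.2]
clock 30.3 tcp [636.3 106.3 297.3] gap 95.2 F [ 1.1  0.5 -0.2]
side [289. 233.] 592 z90 207.4 mec (array([635.8, 106.3]), 27.1) mean [634.5 106.7 206.8]
```

View pics/c9.png

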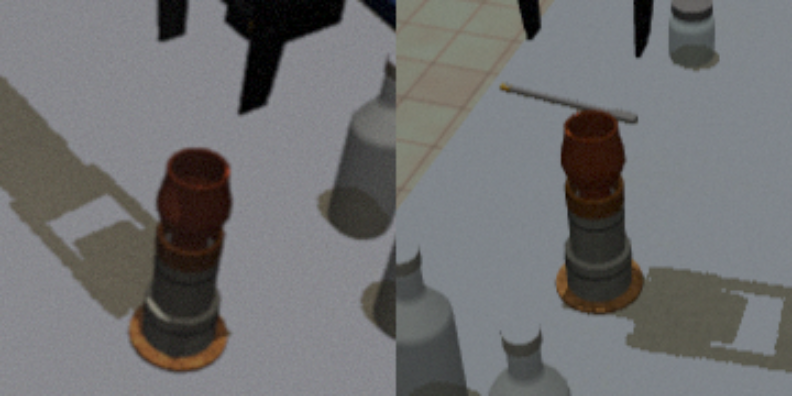

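The tower stands straight: the gourd's rim is at z 206 (= 114 + 92) and centred, and the gripper is clear.

```bash
python3 -c "
from cell import bot
print(bot.finish_job())"
```

```text
the job is handed in; nothing more can be done
None
```

The tower is finished and handed in: wide tin, tall tin, ring stand and gourd (upright, foot inside the ring) stacked on the mat in that order, each centred to about 1 mm, with the gripper clear, nothing else touched, and about 30 s of the 112 s used.

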